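# Put the small jar away in the cupboard's door rack

### The job

Pull the bench-top cupboard's door out of its roller catch and open it wide, lower the smallest jar into the rack on the inside of the door (set it down upright, do not drop it) and let go, then push the door gently until the catch snaps it fully shut. Do not slam the door or lean on it once it is home, keep the jar upright, and leave the other things on the bench where they are.

Things in the scene. Friction and masses are not known exactly. Their poses are not given: they have to be found in the camera images.
- cupboard: white bench-top cupboard, 260 wide, 180 deep, 165 high, fixed to the bench. Origin: at bench level under the middle of its open front. Its x points from the front into the cupboard, y along the front towards the hinge, z up; the hinge axis is upright at x 0, y 130 mm.
- door: white door, 256 x 161 mm, 15 thick, over the cupboard's front. Origin on the upright hinge axis at bench level. Own y runs from the free edge to the hinge (panel y -258 to -2 mm), own x from outside to inside (panel x -16 to -1, z 2 to 163 mm). Shut: axes parallel to the cupboard's within about 0.01 rad; opens by turning about -z, up to 1.6 rad; stays where left.
- catch: roller catch under the roof inside: two sprung rollers that a nib on the door (222 mm from the hinge) parts. Origin between the rollers. Shutting, they resist with 8 to 15 N over some 5 mm, then snap the door in over the last 2 to 3 mm against a rubber stop; pulling out takes about 10 N. It is screwed on 1 to 2 mm too deep or too shallow, so just where the door comes home differs.
- handle (a point): top end of the door's upright round steel bar handle (10 mm thick, 100 high, ends 152 mm above the bench; its axis 35 mm off the door's outer face and 225 mm from the hinge). Posts join the bar's two ends to the door, so fingers astride it must turn with the door. The point lies on the bar's axis; axes are the door's.
- rack (a point): middle of the floor of the steel rack on the door's inner face, 50 mm above the bench, 125 mm from the hinge: one open-topped square pocket, 52 x 52 mm inside, walls 30 mm high, 4 thick. Axes are the door's.
- free_edge (a point): point at the door's free edge: 245 mm from the hinge, on the door's inner plane (door x 0), 165 mm above the bench.
- small_jar: the smallest jar: round, white, screw lid, diameter 40, height 92 mm, 60 to 130 g; stands upright. Origin: centre of its underside, z up.
- wide_jar: bystander: squat white jar, diameter 68, height 75 mm. Origin: centre of its underside.
- amber_bottle: bystander: amber jar with white lid, diameter 54, height 100 mm. Origin: centre of its underside.
- tub: bystander: large tub, diameter 100, height 150 mm. Origin: centre of its underside.
- mortar: bystander: white bowl, diameter 100, height 60 mm. Origin: centre of its underside.
- spatula: bystander: flat metal spatula, 180 mm long, lying on the bench.
- spray: bystander: white bottle with red cap, diameter 70, height 170 mm. Origin: centre of its underside.
- pen: bystander: pen, 130 mm long, lying on the bench.
- stop: small rubber stop on the catch, 10 mm block, 222 mm from the hinge: the shut door's nib plate rests on it. Origin: middle of its front face. It takes the push when the door is pressed further than home.

How it is judged (in metres and radians):
On the way, in this order (a step that is already met when the one before it is completed fails the run):
1. the door has been pulled out of its catch and stands open by more than 55 degrees (angle between the x axis of door and the x axis of cupboard, either way round above 0.96 rad), for 0.2 s.
2. the small jar has been lowered onto the rack's floor while still held (horizontal distance between small_jar and rack below 0.016 m and z of small_jar in the frame of rack between -0.006 and 0.008 m and contact force between the fingers and small_jar above 0.5 N), for 0.05 s.
3. the jar stands in the rack, let go (horizontal distance between small_jar and rack below 0.016 m and z of small_jar in the frame of rack below 0.006 m and angle between small_jar's own z axis and vertical below 0.2 rad and contact force between the fingers and small_jar below 0.1 N), for 0.2 s.
At the end, for the whole second after the job is handed in: The door is shut, held by its catch (its free edge within 4 mm of the cupboard's front plane), and the small jar stands at rest in the door's rack: within 16 mm of the pocket's middle, on its floor (6 mm), tilted less than 0.2 rad (x of free_edge in the frame of cupboard above -0.004 m and horizontal distance between small_jar and rack below 0.016 m and z of small_jar in the frame of rack below 0.006 m and angle between small_jar's own z axis and vertical below 0.2 rad and linear speed of small_jar below 0.02 m/s); the robot touches nothing.
It fails at once if the door is slammed or pressed against its rubber stop with more than 22 N (contact force between door and stop above 22 N).
It fails at once if the small jar is tipped by more than 35 degrees (angle between small_jar's own z axis and vertical above 0.61 rad).
It fails at once if another thing on the bench is moved by more than 30 mm (distance of any of wide_jar, amber_bottle, tub, mortar, spatula, spray, pen from where it was at the start of the episode above 0.03 m).
It also fails if it takes over 72 s, if anything falls off the work surface, if the arm or the gripper's body presses on something with over 40 N, if the wrist force passes 120 N, or if a joint passes its speed limit or range.

### The arm

A 6-joint arm with a two-finger parallel gripper is mounted at the origin on the work surface. World frame = base frame: x ahead of the robot, y to its left, z up, the work surface at z = 0. Lengths are in m, angles in degrees, forces in N, time in s.
With the tool pointing down it reaches from about 0.25 to 0.725 m from the base axis. Payload 9.7 kg.
Tool frame: the origin (TCP) lies midway between the tips of the shut fingers; the grasp point (between the pads) lies 19 mm behind it; z points along the fingers, y is the line along which they close (so a half turn about z gives the same grasp; the last joint's range is limited). The gripper opens to 85 mm and grips with 20 to 120 N. Pads are 22 mm wide; open, the fingers measure 114 mm over their backs; the gripper's body (76 mm by 85 mm) begins 54 mm behind the grasp point. The pads swing forward as they close: fully open they stand 13 mm farther back than shut.
Start: joints at [-68.01, 4.979, 10.078, 95.1, 0, 90], TCP at [0.206, -0.51, 0.231] pointing down, gripper open.
Joint ranges: [-179.16, 179.16], [-48.56, 103.87], [-65.8, 70.77], [-126.05, 130.52], [-82.76, 87.17], [-180, 180]. Speed limits (degrees/s): [127.2, 127.2, 147.25, 180, 180, 180].

### API

Orientations are given as [roll, pitch, yaw] about the fixed x, y, z axes, in that order (R = Rz(yaw) Ry(pitch) Rx(roll)).
In Python, from workcell import * gives the robot as it stands.
- The arm moves only by the tool servo_tool, never from a script. Its argument "moves" is a list of rows, each a list of 4 numbers: the shift along the world's x, y, z in cm, then the turn about the world's z in rad. A call has 1 to 20 rows; each row is the pose to reach, as a shift and turn from the pose commanded when the call began; what a row does not reach only later rows make up. A row lasts 1/12 s, in which the tool goes at most 41.7 mm and 7.16 degrees, less where a joint would pass 70% of its speed; a pose out of reach is approached as far as the arm can. A call with a gripper value outside its range is refused whole. "claw" is the closure, from 0 (fully open) to 1 (shut), set as the call begins (left out, the last holds). The fingers move at their own pace and stop on an object; "force" is the grip in N (left out, the last holds). Time passes only in rows, so rows that repeat a pose let the fingers close. It gives the time, the measured TCP pose, the force, the opening and the grip force at its end, in the units of the state.
- get_obs(): the state, without advancing time (a new reading comes with each control period).
- camera(name): name is "side" or "top"; returns the picture (400x640x3 uint8, red, green, blue); there is no depth.
- get_calibration(name): a dict with "fx", "fy", "cx", "cy" (pixels), "rvec" (rotation vector, rad) and "tvec" (3), from world to camera coordinates, as OpenCV has them. Camera axes: x right, y down, z forward; pixel columns grow to the right and rows downward; lengths in m; the calibration is good to about 2 mm. A picture is of the moment at which its call begins. get_calibration takes no time and is no camera call.
- job_done(): hands the job in; it is judged then, once.
The state is a dict: "time": time; "q": joint angles; "qd": joint speeds; "joint_efforts": joint torques, N m; "ee_pos": TCP position; "tcp_rot": TCP orientation; "wrist_force": force on the tool from outside, world axes, zero at the start; "torque": the same for the moment, N m; "opening": finger opening in m; "grasp_force": force on a finger pad.
Only numpy, scipy, OpenCV 4.12 (cv2) and the standard library are available. Lean on these libraries where they do the work, as an engineer would, in place of code of your own. Each camera call takes 0.05 s, during which the arm holds its last target. There are 200 camera calls.

## Working session

There is one attempt and no reset: what is moved stays moved. The work goes in short steps, Python scripts to look and compute and a tool call to move; the robot and the scene stay as the last step left them, time stands still between calls to the robot, and variables do not carry over. Pictures are saved under pics/ and viewed, at most 10 in all, crops included, and the job is handed in when it is done.

Besides the shell and the picture viewer there is one more tool, called after "Call:" as name(argument=value, ...) on one line, values as JSON. servo_tool: Moves the arm, as the interface text tells. Its arguments: {"type":"object","properties":{"moves":{"type":"array","items":{"type":"array","items":{"type":"number"}}},"claw":{"type":"number"},"force":{"type":"number"}},"required":["moves"]}

```bash
mkdir -p pics
python3 - <<'E'
from workcell import *
import cv2,json
for n in("side","top"):
    im=camera(n); cv2.imwrite(f"pics/{n}0.png",im[:,:,::-1]); print(n,get_calibration(n))
print(get_obs())
E
```

```text
side {'fx': 373.6242196812235, 'fy': 373.6242196812235, 'cx': 315.5098323184549, 'cy': 199.81465189869112, 'rvec': array([ 0.65606081, -2.68626083,  1.07299969]), 'tvec': array([0.44071483, 0.26744558, 1.06072899])}
top {'fx': 364.37785137080095, 'fy': 364.37785137080095, 'cx': 323.92926627404177, 'cy': 190.95561002111705, 'rvec': array([ 2.1615076 , -2.16007083,  0.06416256]), 'tvec': array([-0.02582434,  0.54149757,  1.02838079])}
{'time': 0.1, 'q': array([-6.80125726e+01,  5.00751233e+00,  1.00375217e+01,  9.51017763e+01,
       -2.12165785e-03,  9.00004783e+01]), 'qd': array([ 0.04153212, -0.05618954,  0.0862961 ,  0.00881402,  0.08048687,
       -0.07700793]), 'joint_efforts': array([-2.43284740e-03, -5.21563447e+01,  4.65652013e+01,  1.60607463e-02,
       -9.95236678e-05,  3.74374213e-05]), 'ee_pos': array([ 0.20582514, -0.5097853 ,  0.23064499]), 'tcp_rot': array([-1.79928233e+02,  2.12225528e-03,  2.19869518e+01]), 'wrist_force': array([0.09753231, 1.09021741, 0.9985983 ]), 'torque': array([-0.01818757, -0.05422593,  0.00969292]), 'grasp_force': 0.0, 'opening': 0.08544890660258514}
```

View pics/side0.png

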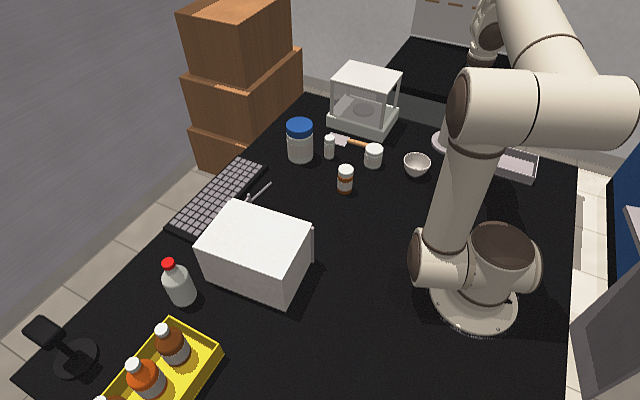

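View pics/top0.png

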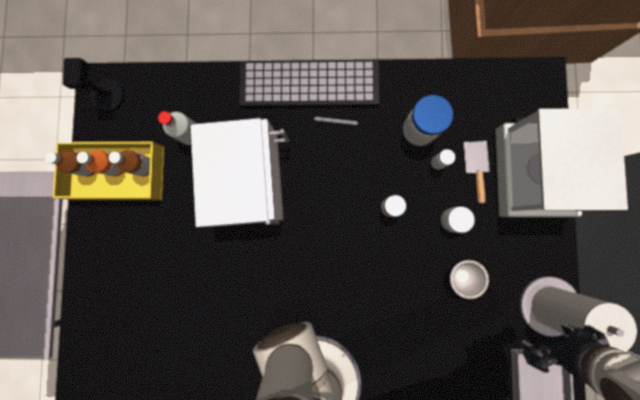

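The cupboard's front faces right in the top view: the roof spans about (192,122)–(272,225), with the handle at (282,135) and the hinge at the near end, around (275,222). The small jar's lid is at (447,157), beside the blue tub. The amber jar is at (394,206), the wide jar at (460,220), the mortar at (469,279) and the pen at (335,121).

```bash
cat > h.py <<'E'
from workcell import *
import cv2, numpy as np
def cal(n):
    c=get_calibration(n); R=cv2.Rodrigues(np.array(c["rvec"]))[0]; t=np.array(c["tvec"])
    K=np.array([[c["fx"],0,c["cx"]],[0,c["fy"],c["cy"]],[0,0,1]]); return K,R,t
def ray(n,p):
    K,R,t=cal(n); d=R.T@np.linalg.solve(K,[p[0],p[1],1]); return -R.T@t,d
def onz(n,p,z):
    o,d=ray(n,p); return o+d*(z-o[2])/d[2]
def tri(ps):
    A=0;b=0
    for n,p in ps:
        o,d=ray(n,p); d=d/np.linalg.norm(d); P=np.eye(3)-np.outer(d,d); A=A+P; b=b+P@o
    return np.linalg.solve(A,b)
def proj(n,X):
    K,R,t=cal(n); q=K@(R@np.asarray(X)+t); return q[:2]/q[2]
E
python3 - <<'E'
from h import *
np.set_printoptions(precision=4,suppress=True)
t=cv2.imread("pics/top0.png"); s=cv2.imread("pics/side0.png")
def blobs(im,n,thr,box,zs):
    g=im.min(2); m=np.zeros_like(g); x0,y0,x1,y1=box; m[y0:y1,x0:x1]=(g[y0:y1,x0:x1]>thr)
    N,L,S,C=cv2.connectedComponentsWithStats(m)
    for i in range(1,N):
        if S[i,4]>40: print(n,S[i],C[i],[onz(n,C[i],z) for z in zs])
blobs(t,"top",185,(375,140,480,300),(.075,.092,.1))
blobs(s,"side",185,(310,125,390,200),(.075,.092,.1))
g=t.min(2); m=np.zeros_like(g); m[110:235,185:295]=g[110:235,185:295]>215
N,L,S,C=cv2.connectedComponentsWithStats(m); i=1+S[1:,4].argmax(); 
c=cv2.findContours((L==i).astype(np.uint8),0,2)[0][0]
r=cv2.boxPoints(cv2.minAreaRect(c)); print("roof"); 
for p in r: print(p,onz("top",p,.165))
a=cv2.approxPolyDP(c,4,True)[:,0]; print([ (p,onz("top",p,.165)[:2]) for p in a])
for n,p in [("tub",(433,113)),("mortar",(469,279))]: print(n,onz("top",p,.15 if n=="tub" else .06))
A=cv2.resize(t[105:235,180:300],None,fx=3.3,fy=3.3,interpolation=cv2.INTER_CUBIC)
B=cv2.resize(s[190:315,185:325],None,fx=2.8,fy=2.8,interpolation=cv2.INTER_CUBIC)
o=np.zeros((max(A.shape[0],B.shape[0]),A.shape[1]+B.shape[1],3),np.uint8); o[:A.shape[0],:A.shape[1]]=A;o[:B.shape[0],A.shape[1]:]=B
cv2.imwrite("pics/c1.png",o); print(o.shape)
E
```

```text
top [465 143  15  29 376] [472.5239 156.4415] [array([ 0.6315, -0.4337,  0.075 ]), array([ 0.6283, -0.4272,  0.092 ]), array([ 0.6268, -0.4242,  0.1   ])]
top [440 150  15  14 165] [446.9576 156.4848] [array([ 0.6316, -0.3644,  0.075 ]), array([ 0.6284, -0.3591,  0.092 ]), array([ 0.627 , -0.3567,  0.1   ])]
top [385 196  21  20 317] [394.8991 205.2713] [array([ 0.4977, -0.2203,  0.075 ]), array([ 0.4968, -0.2176,  0.092 ]), array([ 0.4964, -0.2163,  0.1   ])]
top [449 207  25  25 489] [460.8282 219.1575] [array([ 0.4603, -0.3966,  0.075 ]), array([ 0.46  , -0.3909,  0.092 ]), array([ 0.4599, -0.3881,  0.1   ])]
top [452 266  20  22 284] [461.6373 277.3415] [array([ 0.306 , -0.3939,  0.075 ]), array([ 0.3084, -0.3882,  0.092 ]), array([ 0.3095, -0.3855,  0.1   ])]
side [325 132  23  14 159] [336.6667 138.5031] [array([ 0.6058, -0.3866,  0.075 ]), array([ 0.5968, -0.366 ,  0.092 ]), array([ 0.5926, -0.3562,  0.1   ])]
side [366 143  17  11 155] [373.9032 148.0323] [array([ 0.4577, -0.3981,  0.075 ]), array([ 0.4516, -0.3773,  0.092 ]), array([ 0.4487, -0.3674,  0.1   ])]
side [338 164  16  10 124] [345.4355 168.5887] [array([ 0.5046, -0.2441,  0.075 ]), array([ 0.4976, -0.2262,  0.092 ]), array([ 0.4943, -0.2178,  0.1   ])]
roof
[189.3706 124.1878] [0.7014 0.3166 0.165 ]
[265.9087 118.7208] [0.7144 0.119  0.165 ]
[273.1219 219.7056] [0.457  0.0967 0.165 ]
[196.5838 225.1726] [0.443  0.2892 0.165 ]
[(array([265, 120], dtype=int32), array([0.7111, 0.1213])), (array([192, 126], dtype=int32), array([0.6966, 0.3096])), (array([197, 225], dtype=int32), array([0.4434, 0.2881])), (array([272, 217], dtype=int32), array([0.4637, 0.0997]))]
tub [ 0.7308 -0.309   0.15  ]
mortar [ 0.2996 -0.4185  0.06  ]
(429, 788, 3)
```

View pics/c1.png

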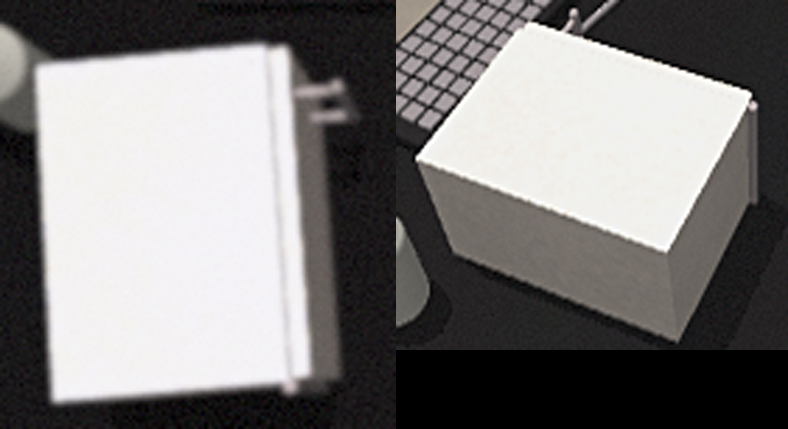

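The crop shows the roof's front line from (266,45) to (288,385) in the left panel, with the hinge pin at (290,387) and the top of the handle bar at (341,86). Its back corners are (38,64) and (52,402). The side crop shows the roof corners at (527,22), (752,92), (667,250) and (417,158).

Run:
```python
from h import *
np.set_printoptions(precision=4,suppress=True)
T=lambda x,y:(180+x/3.3-.35,105+y/3.3-.35)
S=lambda x,y:(185+(x-396)/2.8-.35,190+y/2.8-.35)
P=np.array([onz("top",T(*p),.165)[:2] for p in [(266,45),(288,386),(52,402),(38,64)]])
M=np.array([[0,-.13],[0,.13],[.18,.13],[.18,-.13]])
print(P)
def fit(M,P):
    a=P-P.mean(0);b=M-M.mean(0);th=np.arctan2((b[:,0]*a[:,1]-b[:,1]*a[:,0]).sum(),(a*b).sum())
    R=np.array([[np.cos(th),-np.sin(th)],[np.sin(th),np.cos(th)]]); o=P.mean(0)-R@M.mean(0); return th,R,o,P-(M@R.T+o)
th,R,o,e=fit(M,P); print("top fit",th,o,"\n",e)
f=lambda x,y:R@[x,y]+o
for m in M: print("side proj",proj("side",[*f(*m),.165]))
Q=[S(527,22),S(752,92),S(667,250),S(417,158)]; print("side meas",Q); Ps=np.array([onz("side",p,.165)[:2] for p in Q]); print(Ps)
best=min((fit(np.roll(M,k,0)[::d],Ps) for k in range(4) for d in(1,-1)),key=lambda r:abs(r[3]).sum()); print("side fit",best)
print("hinge",f(0,.13),"handle pred",f(-.051,-.095),"meas",onz("top",T(341,86),.152), "side",onz("side",S(753,103),.152),proj("side",[*f(-.051,-.095),.152]),S(753,103))
print("jar side", onz("side",(329,137),.092))
```

```text
[[0.7156 0.1336]
 [0.4522 0.1122]
 [0.4397 0.292 ]
 [0.7017 0.312 ]]
top fit 1.6476782600996451 [0.5842 0.1227] 
 [[ 0.0018  0.0009]
 [-0.0024 -0.0005]
 [-0.001  -0.0002]
 [ 0.0017 -0.0002]]
side proj [228.1801 199.9624]
side proj [310.1412 227.121 ]
side proj [280.2984 280.2988]
side proj [190.8603 246.1247]
side meas [(231.43571428571428, 197.50714285714287), (311.79285714285714, 222.50714285714287), (281.43571428571425, 278.93571428571425), (192.15, 246.07857142857145)]
[[0.7114 0.1203]
 [0.4583 0.0962]
 [0.4403 0.2877]
 [0.6971 0.3105]]
side fit (np.float64(1.6599075391311162), array([[-0.089, -0.996],
       [ 0.996, -0.089]]), array([0.5848, 0.114 ]), array([[-0.0029, -0.0053],
       [ 0.003 , -0.0063],
       [ 0.001 ,  0.006 ],
       [-0.0011,  0.0056]]))
hinge [0.4546 0.1127] handle pred [0.6829 0.0792] meas [0.6863 0.0767 0.152 ] side [0.4559 0.0986 0.152 ] [248.1263 194.9076] (312.15, 226.43571428571428)
jar side [ 0.6265 -0.361   0.092 ]
```

Call:
servo_tool(moves=[[10, 12, 1, 0.1], [47.8, 58.8, 1, 1.26], [47.8, 58.8, 1, 1.26], [47.8, 58.8, 1, 1.26], [47.8, 58.8, 1, 1.26], [47.8, 58.8, 1, 1.26], [47.8, 58.8, 1, 1.26], [47.8, 58.8, 1, 1.26], [47.8, 58.8, 1, 1.26], [47.8, 58.8, 1, 1.26], [47.8, 58.8, 1, 1.26], [47.8, 58.8, 1, 1.26], [47.8, 58.8, 1, 1.26], [47.8, 58.8, 1, 1.26], [47.8, 58.8, 1, 1.26], [47.8, 58.8, 1, 1.26], [47.8, 58.8, 1, 1.26], [47.8, 58.8, 1, 1.26], [47.8, 58.8, 1, 1.26], [47.8, 58.8, 1, 1.26]], claw=0.3, force=40)

```text
time: 1.77
ee_pos: [0.6849, 0.0806, 0.2384]
tcp_rot: [-179.8, -0.0, 94.4]
wrist_force: [-0.4, -0.5, -0.9]
opening: 0.0599
grasp_force: 0.0
```

Call:
servo_tool(moves=[[0, 0, -3, 0], [0, 0, -6, 0], [0, 0, -8, 0], [0, 0, -10, 0], [0, 0, -11.5, 0], [0, 0, -12.6, 0], [0, 0, -12.6, 0], [0, 0, -12.6, 0]])

```text
time: 2.43
ee_pos: [0.6835, 0.0773, 0.1157]
tcp_rot: [-180.0, 0.0, 94.1]
wrist_force: [0.7, 0.1, 1.1]
opening: 0.06
grasp_force: 0.0
```

Run:
```python
from h import *
t=camera("top")[:,:,::-1]; s=camera("side")[:,:,::-1]
A=cv2.resize(t[85:225,210:320],None,fx=3.5,fy=3.5,interpolation=cv2.INTER_CUBIC)
B=cv2.resize(s[130:270,180:300],None,fx=3.4,fy=3.5,interpolation=cv2.INTER_CUBIC)
cv2.imwrite("pics/c2.png",np.hstack([A,B])); o=get_obs(); print(o["ee_pos"],o["wrist_force"])
```

```text
[0.68433049 0.07768164 0.11694633] [-0.49447242  0.89194487  0.13927475]
```

View pics/c2.png

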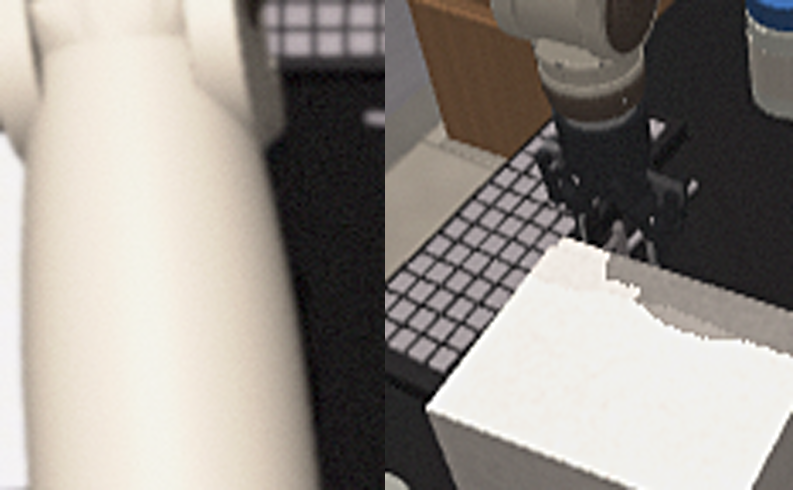

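The side view shows the fingers either side of the handle bar's top, at about (620,240) in the crop. The top view is hidden by the arm. I'll close on the bar.

Call:
servo_tool(moves=[[0, 0, 0, 0], [0, 0, 0, 0], [0, 0, 0, 0], [0, 0, 0, 0], [0, 0, 0, 0], [0, 0, 0, 0], [0, 0, 0, 0], [0, 0, 0, 0]], claw=1, force=50)

```text
time: 3.2
ee_pos: [0.686, 0.0782, 0.116]
tcp_rot: [179.7, -0.0, 94.2]
wrist_force: [9.8, 1.3, -0.8]
opening: 0.0099
grasp_force: 49.5
```

Run:
```python
from h import *
o=get_obs(); print(o["ee_pos"],o["wrist_force"],o["torque"],o["opening"],o["grasp_force"])
h=np.array([.4546,.1127]); p=np.array([.6838,.0782])
for d in np.arange(0,1.75,.1):
    c,s=np.cos(-d),np.sin(-d); q=h+np.array([[c,-s],[s,c]])@(p-h)-p; print("[%.2f, %.2f, 0, %.2f]"%(q[0]*100,q[1]*100,-d),end=", ")
```

```text
[0.68596755 0.07819898 0.11599335] [ 9.76973994  1.30839119 -0.77294233] [ 0.1629311  -1.66837711 -0.04153599] 0.009903779424860978 49.54495847225189
[0.00, 0.00, 0, -0.00], [-0.46, -2.27, 0, -0.10], [-1.14, -4.48, 0, -0.20], [-2.04, -6.62, 0, -0.30], [-3.15, -8.65, 0, -0.40], [-4.46, -10.57, 0, -0.50], [-5.95, -12.34, 0, -0.60], [-7.61, -13.95, 0, -0.70], [-9.43, -15.40, 0, -0.80], [-11.38, -16.65, 0, -0.90], [-13.44, -17.70, 0, -1.00], [-15.60, -18.54, 0, -1.10], [-17.83, -19.16, 0, -1.20], [-20.11, -19.56, 0, -1.30], [-22.42, -19.72, 0, -1.40], [-24.74, -19.66, 0, -1.50], [-27.04, -19.36, 0, -1.60], [-29.29, -18.83, 0, -1.70],
```

Call:
servo_tool(moves=[[0.2, -0.1, 0, 0], [0.2, -0.6, 0, -0.03], [0.05, -1.1, 0, -0.05], [-0.05, -1.7, 0, -0.075], [-0.2, -2.27, 0, -0.1], [-0.5, -3.38, 0, -0.15], [-0.9, -4.48, 0, -0.2], [-1.3, -5.55, 0, -0.25], [-1.8, -6.62, 0, -0.3], [-2.35, -7.64, 0, -0.35], [-2.9, -8.65, 0, -0.4], [-3.5, -9.61, 0, -0.45], [-4.2, -10.57, 0, -0.5], [-4.95, -11.46, 0, -0.55], [-5.7, -12.34, 0, -0.6], [-5.7, -12.34, 0, -0.6], [-5.7, -12.34, 0, -0.6]])

```text
time: 4.62
ee_pos: [0.6271, -0.0459, 0.1159]
tcp_rot: [179.9, -0.0, 59.8]
wrist_force: [-0.1, -0.5, 4.4]
opening: 0.0098
grasp_force: 50.1
```

Run:
```python
from h import *
o=get_obs(); print(o["ee_pos"],o["tcp_rot"],o["wrist_force"],o["torque"],o["opening"],o["grasp_force"])
```

```text
[ 0.62711258 -0.04591727  0.11588167] [ 1.79938578e+02 -2.38252903e-02  5.98047530e+01] [-0.08209855 -0.46512449  4.41337591] [ 0.01580578  0.12596101 -0.01678582] 0.009771774437455201 50.07776319980621
```

Call:
servo_tool(moves=[[-0.82, -0.82, 0, -0.05], [-1.66, -1.61, 0, -0.1], [-2.55, -2.35, 0, -0.15], [-3.48, -3.06, 0, -0.2], [-4.45, -3.7, 0, -0.25], [-5.43, -4.31, 0, -0.3], [-6.45, -4.85, 0, -0.35], [-7.49, -5.36, 0, -0.4], [-8.56, -5.8, 0, -0.45], [-9.65, -6.2, 0, -0.5], [-10.76, -6.53, 0, -0.55], [-11.88, -6.82, 0, -0.6], [-13.02, -7.03, 0, -0.65], [-14.16, -7.22, 0, -0.7], [-15.3, -7.32, 0, -0.75], [-16.47, -7.38, 0, -0.8], [-17.63, -7.37, 0, -0.85], [-18.79, -7.32, 0, -0.9], [-18.79, -7.32, 0, -0.9]])

```text
time: 6.2
ee_pos: [0.4383, -0.1194, 0.1159]
tcp_rot: [179.9, -0.0, 8.1]
wrist_force: [0.1, -6.9, 1.2]
opening: 0.0097
grasp_force: 50.0
```

Call:
servo_tool(moves=[[0, 0, 0, 0], [0, 0, 0, 0], [0, 0, 0, 0]], claw=0.5)

```text
time: 6.45
ee_pos: [0.4394, -0.1183, 0.1151]
tcp_rot: [-180.0, 0.0, 8.3]
wrist_force: [-0.1, -0.4, -0.5]
opening: 0.0426
grasp_force: 0.0
```

Call:
servo_tool(moves=[[0, 0, 0, 0], [0, 0, 2, 0], [0, 0, 5, 0], [0, 0, 9, 0], [0, 0, 12, 0], [0, 0, 12, 0]], claw=0.3)

```text
time: 6.95
ee_pos: [0.4408, -0.1188, 0.2412]
tcp_rot: [179.8, -0.4, 8.3]
wrist_force: [1.0, -0.4, 0.8]
opening: 0.0598
grasp_force: 0.0
```

Run:
```python
from h import *
o=get_obs(); print(o["ee_pos"],o["tcp_rot"],o["wrist_force"],o["opening"])
print((np.array([.628,-.3595])-o["ee_pos"][:2])*100)
```

```text
[ 0.44075662 -0.11883156  0.24123337] [179.83192169  -0.40520926   8.27867238] [ 1.03898846 -0.41576755  0.82633321] 0.059806638619590756
[ 18.7243383  -24.06684374]
```

Call:
servo_tool(moves=[[3, -4, 0, 0], [6, -7.6, 0, 0], [9, -11.5, 0, 0], [12, -15.3, 0, 0], [15, -19.2, 0, 0], [17.5, -22.3, 0, 0], [18.9, -24.1, 0, 0], [18.9, -24.1, 0, 0], [18.9, -24.1, 0, 0], [18.9, -24.1, 0, 0]], claw=0.1)

```text
time: 7.78
ee_pos: [0.6285, -0.36, 0.2329]
tcp_rot: [-179.9, 0.1, 8.2]
wrist_force: [0.5, 0.2, -0.2]
opening: 0.0771
grasp_force: 0.0
```

Run:
```python
from h import *
t=camera("top")[:,:,::-1]; s=camera("side")[:,:,::-1]
cv2.imwrite("pics/t3.png",t); cv2.imwrite("pics/s3.png",s)
A=cv2.resize(t[120:280,260:400],None,fx=3.4,fy=3.4,interpolation=cv2.INTER_CUBIC)
B=cv2.resize(s[110:270,290:380],None,fx=3.4,fy=3.4,interpolation=cv2.INTER_CUBIC)
cv2.imwrite("pics/c3.png",np.hstack([A,B])); o=get_obs(); print(o["ee_pos"],o["tcp_rot"],np.hstack([A,B]).shape)
```

```text
[ 0.62790922 -0.35883379  0.23537441] [-1.79981917e+02  7.82548310e-03  8.27589695e+00] (544, 782, 3)
```

View pics/c3.png

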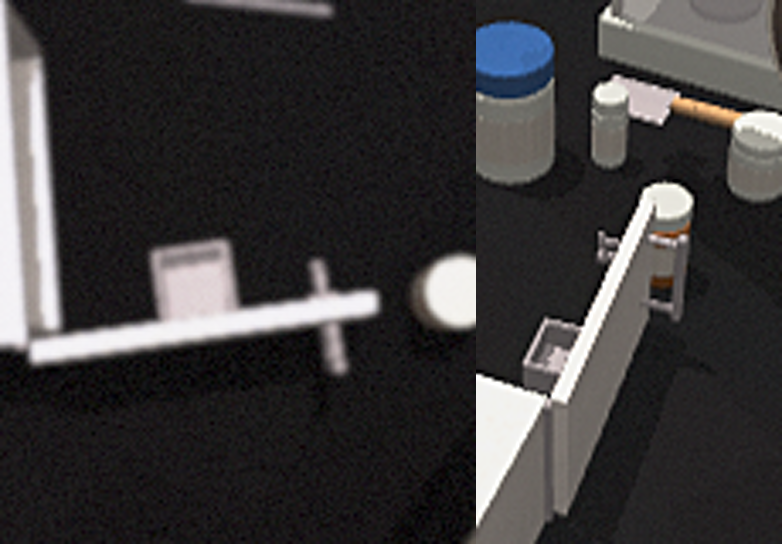

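The crop shows the open door and its rack. The rack rim's far corners are at (152,247) and (229,239), and the door's top edge runs from (30,345) to (378,292). The right panel shows the small jar standing at (610,125).

Run:
```python
from h import *
np.set_printoptions(precision=4,suppress=True)
T=lambda x,y:(260+x/3.4-.35,120+y/3.4-.35)
S=lambda x,y:(290+(x-476)/3.4-.35,110+y/3.4-.35)
a=onz("top",T(30,345),.163)[:2];b=onz("top",T(378,292),.163)[:2]
c=onz("top",T(35,364),.163)[:2];d=onz("top",T(378,312),.163)[:2]
print("inner",a,b,np.linalg.norm(b-a),"outer",c,d)
u=(b-a)/np.linalg.norm(b-a); n=np.array([-u[1],u[0]]); print("yaw door x",np.degrees(np.arctan2(n[1],n[0])))
r1=onz("top",T(152,247),.08)[:2]; r2=onz("top",T(229,239),.08)[:2]; v=(r2-r1)/np.linalg.norm(r2-r1)
print("rim",r1,r2,np.linalg.norm(r2-r1),"centre est",(r1+r2)/2-.03*n, "dist of rim from inner plane",((r1+r2)/2-a)@n, "along from hinge end",((r1+r2)/2-a)@u)
for hx in (.4546,.4576):
  for ang in (8.3,np.degrees(np.arctan2(n[1],n[0]))):
    t=np.radians(ang); R=np.array([[np.cos(t),-np.sin(t)],[np.sin(t),np.cos(t)]]); h=np.array([hx,.1127])
    print(hx,ang,"handle",h+R@[-.051,-.225],"rack",h+R@[.029,-.125])
# side: rim corners
for p in [(546,320),(582,328),(525,360),(560,370)]: print(onz("side",S(*p),.08))
```

```text
inner [0.4534 0.1087] [ 0.4925 -0.1464] 0.25811181468057093 outer [0.4396 0.1048] [ 0.4779 -0.1463]
yaw door x 8.709188920956867
rim [0.5328 0.0264] [ 0.5392 -0.0356] 0.06232368093599227 centre est [ 0.5064 -0.0091] dist of rim from inner plane 0.06448438199262643 along from hinge end 0.12448360914834447
0.4546 8.3 handle [ 0.4366 -0.1173] rack [ 0.5013 -0.0068]
0.4546 8.709188920956867 handle [ 0.4383 -0.1174] rack [ 0.5022 -0.0065]
0.4576 8.3 handle [ 0.4396 -0.1173] rack [ 0.5043 -0.0068]
0.4576 8.709188920956867 handle [ 0.4413 -0.1174] rack [ 0.5052 -0.0065]
[ 0.5329 -0.0334  0.08  ]
[ 0.4983 -0.0399  0.08  ]
[0.5265 0.0193 0.08  ]
[0.4927 0.0153 0.08  ]
```

Call:
servo_tool(moves=[[0, 0, -3, 0], [0, 0, -6, 0], [0, 0, -9, 0], [0, 0, -12, 0], [0, 0, -15, 0], [0, 0, -17, 0], [0, 0, -18.3, 0], [0, 0, -18.3, 0], [0, 0, -18.3, 0]])

```text
time: 8.63
ee_pos: [0.628, -0.359, 0.0536]
tcp_rot: [180.0, -0.0, 8.3]
wrist_force: [-0.0, 0.3, -0.6]
opening: 0.0769
grasp_force: 0.0
```

Call:
servo_tool(moves=[[0, 0, 0, 0], [0, 0, 0, 0], [0, 0, 0, 0], [0, 0, 0, 0], [0, 0, 0, 0], [0, 0, 0, 0], [0, 0, 0, 0]], claw=1, force=35)

```text
time: 9.22
ee_pos: [0.6288, -0.36, 0.0541]
tcp_rot: [179.9, -0.1, 8.2]
wrist_force: [0.3, 0.1, 6.3]
opening: 0.0393
grasp_force: 34.6
```

Call:
servo_tool(moves=[[0, 0, 0, 0], [0, 0, 1, 0], [0, 0, 3, 0], [0, 0, 5, 0], [0, 0, 7, 0], [0, 0, 9, 0], [0, 0, 11, 0], [0, 0, 13, 0], [0, 0, 14, 0], [0, 0, 14, 0], [0, 0, 14, 0]])

```text
time: 10.13
ee_pos: [0.6283, -0.3597, 0.1929]
tcp_rot: [180.0, -0.1, 8.2]
wrist_force: [0.6, -0.4, -1.7]
opening: 0.039
grasp_force: 35.4
```

Run:
```python
from h import *
s=camera("side")[:,:,::-1]; t=camera("top")[:,:,::-1]; o=get_obs(); print(o["ee_pos"],o["wrist_force"],o["opening"],o["grasp_force"])
x,y=proj("side",o["ee_pos"]); x=int(x);y=int(y)
B=cv2.resize(s[y-50:y+50,x-50:x+50],None,fx=4,fy=4,interpolation=cv2.INTER_CUBIC)
cv2.imwrite("pics/c4.png",B); print(x,y,(np.array([.5045,-.008])-o["ee_pos"][:2])*100)
```

```text
[ 0.62777229 -0.35945354  0.19104883] [-0.15494705 -0.03663884 -1.63153526] 0.039298837697075234 35.357694402337074
329 114 [-12.32722897  35.14535424]
```

View pics/c4.png

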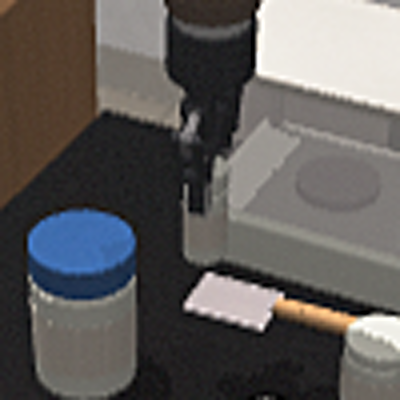

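The jar is held upright between the fingers, at (204,235) in the crop. I'll carry it over the rack.

Call:
servo_tool(moves=[[-0.1, 1, 0, 0], [-0.5, 3, 0, 0], [-1.2, 5.5, 0, 0], [-2.0, 8, 0, 0], [-2.9, 10.5, 0, 0], [-3.8, 13, 0, 0], [-4.7, 15.5, 0, 0], [-5.6, 18, 0, 0], [-6.5, 20.5, 0, 0], [-7.4, 23, 0, 0], [-8.4, 25.5, 0, 0], [-9.4, 28, 0, 0], [-10.4, 30.5, 0, 0], [-11.3, 32.8, 0, 0], [-11.9, 34.4, 0, 0], [-12.25, 35.15, 0, 0], [-12.25, 35.15, 0, 0], [-12.25, 35.15, 0, 0], [-12.25, 35.15, 0, 0]])

```text
time: 11.82
ee_pos: [0.5057, -0.0088, 0.1919]
tcp_rot: [180.0, 0.0, 8.2]
wrist_force: [-0.9, -0.5, 0.4]
opening: 0.0392
grasp_force: 35.4
```

Run:
```python
from h import *
s=camera("side")[:,:,::-1]; o=get_obs(); print(o["ee_pos"],o["tcp_rot"],o["wrist_force"],o["opening"],o["grasp_force"])
x,y=map(int,proj("side",o["ee_pos"]-[0,0,.06]))
cv2.imwrite("pics/s5.png",s); B=cv2.resize(s[y-50:y+50,x-60:x+60],None,fx=5,fy=5,interpolation=cv2.INTER_CUBIC)
j=o["ee_pos"].copy(); 
for z in (.05,.08,j[2]-.054):
  print("exp",z,(proj("side",[.5055,-.008,z])-[x-60,y-50])*5)
cv2.imwrite("pics/c5.png",B); print(x,y)
```

```text
[ 0.50579605 -0.00895309  0.19194283] [1.79992212e+02 2.54442575e-02 8.18341812e+00] [ 0.1982886  -0.72891437 -1.61745125] 0.03916526737385543 35.42898193001747
exp 0.05 [300.92295354 341.44318254]
exp 0.08 [300.83214669 310.10651634]
exp 0.13794282753211115 [300.64682836 246.15474936]
314 200
```

View pics/c5.png

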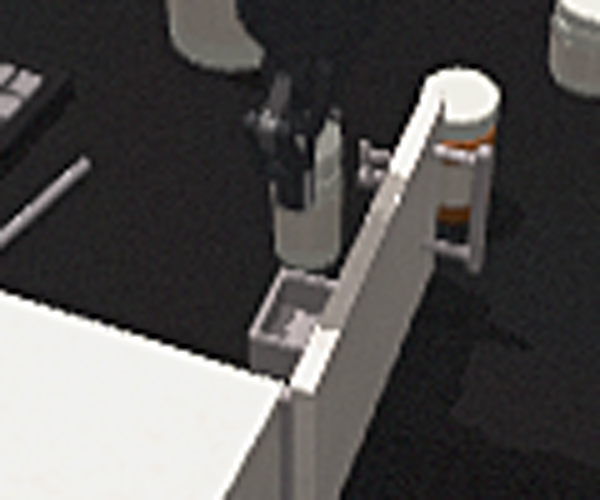

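Run:
```python
from h import *
np.set_printoptions(precision=4,suppress=True)
S=lambda x,y:(254+x/5-.4,150+y/5-.4)
r1=onz("side",S(284,269),.08)[:2]; r2=onz("side",S(251,330),.08)[:2]
t=np.radians(8.5); n=np.array([np.cos(t),np.sin(t)])
print(r1,r2,np.linalg.norm(r1-r2),"rack",(r1+r2)/2-.03*n)
# jar silhouette: left/right sides and bottom pixel
print("jar proj bottom edge exp:")
c=np.array([.5058,-.009]); z=.138
P=np.array([(proj("side",[*(c+.02*np.array([np.cos(a),np.sin(a)])),z])-np.array([254,150])+.4)*5 for a in np.linspace(0,6.28,60)])
print(P.min(0),P.max(0), "measured x 275-340 ymax 268")
P=np.array([(proj("side",[*(np.array([.5058,-.009])+n*.0*0+ .03*np.sqrt(2)*np.array([np.cos(a),np.sin(a)])),.08])-np.array([254,150])+.4)*5 for a in t+np.radians([45,-45,135,225])])
print("rim corners exp",P)
```

```text
[ 0.5332 -0.0351] [0.5271 0.02  ] 0.055404512258854 rack [ 0.5005 -0.012 ]
jar proj bottom edge exp:
[269.8275 223.1628] [336.1406 271.1375] measured x 275-340 ymax 268
rim corners exp [[241.4705 333.3634]
 [274.1387 266.3565]
 [333.4884 357.4513]
 [363.4808 288.8881]]
```

Call:
servo_tool(moves=[[-0.2, 0, 0, 0], [-0.2, 0, -1, 0], [-0.2, 0, -2.5, 0], [-0.2, 0, -4, 0], [-0.2, 0, -5, 0], [-0.2, 0, -5.6, 0], [-0.2, 0, -6.2, 0], [-0.2, 0, -6.8, 0], [-0.2, 0, -7.3, 0], [-0.2, 0, -7.3, 0], [-0.2, 0, -7.3, 0]])

```text
time: 12.78
ee_pos: [0.5035, -0.0081, 0.1194]
tcp_rot: [180.0, -0.0, 8.2]
wrist_force: [-0.1, -0.4, -0.3]
opening: 0.0397
grasp_force: 35.4
```

Call:
servo_tool(moves=[[0, 0, -0.2, 0], [0, 0, -0.4, 0], [0, 0, -0.6, 0], [0, 0, -0.8, 0], [0, 0, -0.9, 0], [0, 0, -0.9, 0], [0, 0, -0.9, 0]])

```text
time: 13.37
ee_pos: [0.5035, -0.0081, 0.1102]
tcp_rot: [-180.0, 0.0, 8.2]
wrist_force: [-0.4, 0.2, -1.0]
opening: 0.0393
grasp_force: 35.4
```

Call:
servo_tool(moves=[[0, 0, -0.1, 0], [0, 0, -0.2, 0], [0, 0, -0.3, 0], [0, 0, -0.4, 0], [0, 0, -0.4, 0], [0, 0, -0.4, 0]])

```text
time: 13.87
ee_pos: [0.5035, -0.0081, 0.1062]
tcp_rot: [-180.0, 0.0, 8.2]
wrist_force: [-0.6, -0.1, -1.9]
opening: 0.039
grasp_force: 35.4
```

Call:
servo_tool(moves=[[0, 0, -0.05, 0], [0, 0, -0.1, 0], [0, 0, -0.15, 0], [0, 0, -0.15, 0], [0, 0, -0.15, 0]])

```text
time: 14.28
ee_pos: [0.5035, -0.0081, 0.1048]
tcp_rot: [-180.0, 0.0, 8.2]
wrist_force: [0.4, -0.4, -1.1]
opening: 0.0394
grasp_force: 35.4
```

Call:
servo_tool(moves=[[0, 0, -0.05, 0], [0, 0, -0.1, 0], [0, 0, -0.15, 0], [0, 0, -0.15, 0], [0, 0, -0.15, 0]])

```text
time: 14.7
ee_pos: [0.5039, -0.008, 0.104]
tcp_rot: [-180.0, -0.1, 8.2]
wrist_force: [-0.5, -0.1, 5.9]
opening: 0.0389
grasp_force: 35.9
```

Call:
servo_tool(moves=[[0, 0, -0.05, 0], [0, 0, -0.1, 0], [0, 0, -0.1, 0], [0, 0, -0.1, 0]])

```text
time: 15.03
ee_pos: [0.5044, -0.0079, 0.1039]
tcp_rot: [-180.0, -0.2, 8.2]
wrist_force: [-1.0, 1.2, 11.5]
opening: 0.0389
grasp_force: 36.5
```

Call:
servo_tool(moves=[[0, 0, 0.1, 0], [0, 0, 0.1, 0], [0, 0, 0.1, 0]])

```text
time: 15.28
ee_pos: [0.504, -0.008, 0.104]
tcp_rot: [180.0, -0.1, 8.2]
wrist_force: [0.3, 0.2, 7.1]
opening: 0.0392
grasp_force: 36.1
```

Call:
servo_tool(moves=[[0, 0, 0, 0], [0, 0, 0, 0], [0, 0, 0, 0], [0, 0, 0, 0], [0, 0, 0, 0]], claw=0.15)

```text
time: 15.7
ee_pos: [0.5034, -0.0081, 0.103]
tcp_rot: [-180.0, 0.0, 8.2]
wrist_force: [-0.3, -0.2, -0.2]
opening: 0.0726
grasp_force: 0.0
```

Call:
servo_tool(moves=[[0, 0, 1, 0], [0, 0, 2.5, 0], [0, 0, 4.5, 0], [0, 0, 7, 0], [0, 0, 10, 0], [0, 0, 13, 0], [0, 0, 13, 0], [0, 0, 13, 0]])

```text
time: 16.37
ee_pos: [0.5043, -0.0081, 0.2356]
tcp_rot: [180.0, -0.2, 8.2]
wrist_force: [0.7, -0.2, 0.0]
opening: 0.0725
grasp_force: 0.0
```

Call:
servo_tool(moves=[[-2.5, -3, 0, 0], [-5.5, -6, 0, 0], [-8.5, -9, 0, 0], [-10.8, -11.6, 0, 0], [-10.8, -11.6, -2, 0], [-10.8, -11.6, -5, 0], [-10.8, -11.6, -8, 0], [-10.8, -11.6, -11.2, 0], [-10.8, -11.6, -11.2, 0], [-10.8, -11.6, -11.2, 0]], claw=1)

```text
time: 17.2
ee_pos: [0.3943, -0.1237, 0.1202]
tcp_rot: [-179.9, 0.2, 8.2]
wrist_force: [0.9, 0.0, 0.6]
opening: 0.0001
grasp_force: 0.0
```

Run:
```python
from h import *
np.set_printoptions(precision=4,suppress=True)
t=camera("top")[:,:,::-1]; s=camera("side")[:,:,::-1]
A=cv2.resize(t[120:260,260:380],None,fx=3.4,fy=3.4,interpolation=cv2.INTER_CUBIC)
B=cv2.resize(s[130:270,280:390],None,fx=3.4,fy=3.4,interpolation=cv2.INTER_CUBIC)
cv2.imwrite("pics/c6.png",np.hstack([A,B])); o=get_obs(); print(o["ee_pos"],o["wrist_force"])
h=np.array([.4576,.1127]); p=o["ee_pos"][:2]
for d in np.arange(0,1.65,.1):
    c,k=np.cos(d),np.sin(d); q=h+np.array([[c,-k],[k,c]])@(p-h)-p; print("[%.2f, %.2f, 0, %.2f]"%(q[0]*100,q[1]*100,d),end=", ")
```

```text
[ 0.3961 -0.1242  0.123 ] [-0.1387  0.4321  0.2913]
[0.00, 0.00, 0, 0.00], [2.40, -0.50, 0, 0.10], [4.83, -0.75, 0, 0.20], [7.28, -0.76, 0, 0.30], [9.71, -0.52, 0, 0.40], [12.11, -0.05, 0, 0.50], [14.45, 0.67, 0, 0.60], [16.71, 1.61, 0, 0.70], [18.86, 2.77, 0, 0.80], [20.88, 4.15, 0, 0.90], [22.76, 5.72, 0, 1.00], [24.47, 7.46, 0, 1.10], [26.00, 9.37, 0, 1.20], [27.33, 11.43, 0, 1.30], [28.45, 13.60, 0, 1.40], [29.34, 15.88, 0, 1.50], [30.01, 18.23, 0, 1.60],
```

View pics/c6.png

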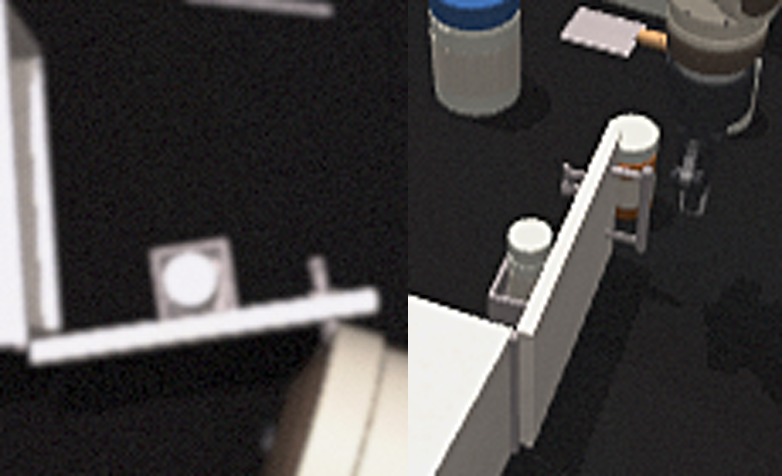

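The top crop shows the jar standing upright in the middle of the rack, with its lid at (190,279). The side crop agrees, at (530,240). The gripper is outside the handle, so I'll push the door slowly along its arc.

Call:
servo_tool(moves=[[0.6, -0.14, 0, 0.025], [1.2, -0.27, 0, 0.05], [1.8, -0.4, 0, 0.075], [2.16, -0.46, 0, 0.09], [2.4, -0.5, 0, 0.1], [2.65, -0.53, 0, 0.11], [2.9, -0.56, 0, 0.12], [3.15, -0.59, 0, 0.13], [3.4, -0.62, 0, 0.14], [3.65, -0.65, 0, 0.15], [4.1, -0.69, 0, 0.17], [4.58, -0.73, 0, 0.19], [5.06, -0.75, 0, 0.21], [5.56, -0.76, 0, 0.23], [6.05, -0.76, 0, 0.25], [6.55, -0.76, 0, 0.27], [7.04, -0.76, 0, 0.29], [7.53, -0.74, 0, 0.31], [8.01, -0.7, 0, 0.33], [8.5, -0.65, 0, 0.35]])

```text
time: 18.97
ee_pos: [0.481, -0.1306, 0.1212]
tcp_rot: [180.0, 0.0, 28.4]
wrist_force: [0.5, -0.8, 0.1]
opening: 0.0001
grasp_force: 0.3
```

Run:
```python
from h import *
o=get_obs(); print(o["ee_pos"],o["wrist_force"],o["tcp_rot"])
```

```text
[ 0.48103461 -0.13057872  0.12124789] [ 0.47882885 -0.7825829   0.14993386] [1.79996336e+02 5.70385573e-03 2.84078399e+01]
```

Call:
servo_tool(moves=[[0.6, 0.06, 0, 0.025], [1.21, 0.13, 0, 0.05], [1.81, 0.24, 0, 0.075], [2.41, 0.36, 0, 0.1], [3.01, 0.48, 0, 0.125], [3.61, 0.6, 0, 0.15], [4.2, 0.77, 0, 0.175], [4.79, 0.94, 0, 0.2], [5.37, 1.13, 0, 0.225], [5.95, 1.32, 0, 0.25], [6.52, 1.54, 0, 0.275], [7.09, 1.77, 0, 0.3], [7.65, 2.01, 0, 0.325], [8.21, 2.26, 0, 0.35], [8.76, 2.54, 0, 0.375], [9.3, 2.82, 0, 0.4], [9.83, 3.12, 0, 0.425], [10.36, 3.42, 0, 0.45]])

```text
time: 20.47
ee_pos: [0.5847, -0.0961, 0.1213]
tcp_rot: [-180.0, -0.0, 54.2]
wrist_force: [-0.6, 0.2, 0.1]
opening: 0.0002
grasp_force: 0.2
```

Call:
servo_tool(moves=[[0.51, 0.34, 0, 0.025], [1.02, 0.68, 0, 0.05], [1.52, 1.03, 0, 0.075], [2.02, 1.38, 0, 0.1], [2.5, 1.76, 0, 0.125], [2.98, 2.15, 0, 0.15], [3.44, 2.55, 0, 0.175], [3.9, 2.95, 0, 0.2], [4.34, 3.37, 0, 0.225], [4.77, 3.8, 0, 0.25], [5.19, 4.24, 0, 0.275], [5.61, 4.69, 0, 0.3], [6.0, 5.16, 0, 0.325], [6.39, 5.63, 0, 0.35], [6.77, 6.11, 0, 0.375], [7.0, 6.41, 0, 0.39], [7.14, 6.6, 0, 0.4], [7.14, 6.6, 0, 0.4], [7.14, 6.6, 0, 0.4]])

```text
time: 22.05
ee_pos: [0.6555, -0.0303, 0.1213]
tcp_rot: [-180.0, -0.0, 77.0]
wrist_force: [0.5, -0.1, 0.6]
opening: -0.0
grasp_force: 0.0
```

Run:
```python
from h import *
t=camera("top")[:,:,::-1]; s=camera("side")[:,:,::-1]
A=cv2.resize(t[100:240,240:350],None,fx=3.4,fy=3.4,interpolation=cv2.INTER_CUBIC)
B=cv2.resize(s[130:270,200:320],None,fx=3.4,fy=3.4,interpolation=cv2.INTER_CUBIC)
cv2.imwrite("pics/c7.png",np.hstack([A,B])); o=get_obs(); print(o["ee_pos"],o["wrist_force"],o["tcp_rot"])
```

```text
[ 0.65545812 -0.03052759  0.12133032] [-0.28736426 -0.34533387 -0.37001447] [1.79998086e+02 2.14124273e-03 7.69725991e+01]
```

View pics/c7.png

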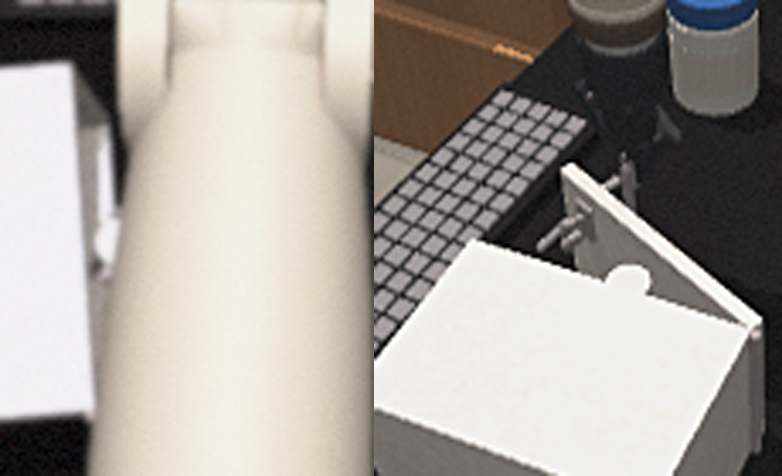

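The side crop shows the door about 0.4 rad open, with the jar's lid still upright at (628,278) and the fingers behind the bar at (628,185). I'll keep going, more slowly near the end.

Call:
servo_tool(moves=[[0.34, 0.51, 0, 0.025], [0.67, 1.03, 0, 0.05], [1.0, 1.54, 0, 0.075], [1.33, 2.06, 0, 0.1], [1.61, 2.6, 0, 0.125], [1.89, 3.14, 0, 0.15], [2.17, 3.68, 0, 0.175], [2.45, 4.23, 0, 0.2], [2.63, 4.69, 0, 0.22], [2.81, 5.14, 0, 0.24], [2.99, 5.6, 0, 0.26], [3.12, 5.94, 0, 0.275], [3.23, 6.23, 0, 0.288], [3.34, 6.51, 0, 0.3], [3.34, 6.51, 0, 0.3], [3.34, 6.51, 0, 0.3]])

```text
time: 23.48
ee_pos: [0.6889, 0.0348, 0.1213]
tcp_rot: [-180.0, -0.0, 94.2]
wrist_force: [-0.9, -0.6, 0.0]
opening: -0.0001
grasp_force: 0.0
```

Call:
servo_tool(moves=[[0.05, 0.2, 0, 0.01], [0.1, 0.4, 0, 0.02], [0.16, 0.6, 0, 0.03], [0.21, 0.8, 0, 0.04], [0.26, 1.0, 0, 0.05], [0.3, 1.2, 0, 0.05], [0.3, 1.4, 0, 0.06], [0.35, 1.6, 0, 0.065], [0.35, 1.6, 0, 0.065], [0.35, 1.6, 0, 0.065]])

```text
time: 24.32
ee_pos: [0.6924, 0.0509, 0.1212]
tcp_rot: [-180.0, -0.0, 97.9]
wrist_force: [0.2, -0.6, 0.4]
opening: -0.0007
grasp_force: 0.0
```

Call:
servo_tool(moves=[[0, 0.05, 0, 0], [0, 0.1, 0, 0], [0, 0.15, 0, 0], [0, 0.2, 0, 0], [0, 0.25, 0, 0], [0, 0.3, 0, 0], [0, 0.3, 0, 0], [0, 0.3, 0, 0]])

```text
time: 24.98
ee_pos: [0.6924, 0.0538, 0.1213]
tcp_rot: [-180.0, -0.0, 97.9]
wrist_force: [0.1, 0.5, -0.1]
opening: 0.0001
grasp_force: 0.0
```

Call:
servo_tool(moves=[[0, 0.05, 0, 0], [0, 0.1, 0, 0], [0, 0.15, 0, 0], [0, 0.2, 0, 0], [0, 0.2, 0, 0], [0, 0.2, 0, 0]])

```text
time: 25.48
ee_pos: [0.6925, 0.0557, 0.1213]
tcp_rot: [180.0, 0.0, 97.9]
wrist_force: [1.2, -0.7, -0.3]
opening: 0.0002
grasp_force: 0.3
```

Call:
servo_tool(moves=[[0, 0.05, 0, 0], [0, 0.1, 0, 0], [0, 0.15, 0, 0], [0, 0.2, 0, 0], [0, 0.2, 0, 0], [0, 0.2, 0, 0]])

```text
time: 25.98
ee_pos: [0.6927, 0.0568, 0.1213]
tcp_rot: [180.0, 0.1, 97.9]
wrist_force: [2.0, -5.4, -0.0]
opening: 0.0002
grasp_force: 3.1
```

Call:
servo_tool(moves=[[0, 0.05, 0, 0], [0, 0.1, 0, 0], [0, 0.15, 0, 0], [0, 0.15, 0, 0]])

```text
time: 26.32
ee_pos: [0.6928, 0.058, 0.1213]
tcp_rot: [180.0, 0.1, 97.8]
wrist_force: [2.9, -6.6, -0.5]
opening: 0.0001
grasp_force: 3.7
```

Call:
servo_tool(moves=[[0, 0.05, 0, 0], [0, 0.1, 0, 0], [0, 0.1, 0, 0]])

```text
time: 26.57
ee_pos: [0.693, 0.059, 0.1214]
tcp_rot: [179.9, 0.1, 97.8]
wrist_force: [3.1, -6.1, -0.3]
opening: -0.0
grasp_force: 3.6
```

Call:
servo_tool(moves=[[0, 0.05, 0, 0], [0, 0.1, 0, 0], [0, 0.1, 0, 0]])

```text
time: 26.82
ee_pos: [0.6926, 0.0611, 0.1213]
tcp_rot: [180.0, -0.0, 97.9]
wrist_force: [0.9, -0.8, -0.1]
opening: -0.0001
grasp_force: 0.3
```

Call:
servo_tool(moves=[[0, -0.5, 0, 0], [0, -1.5, 0, 0], [0, -3, 0, 0], [0, -5, 0, 0], [0, -6, 3, 0], [0, -6, 6, 0], [0, -6, 10, 0], [0, -6, 13, 0], [-4, -9, 14, 0], [-8, -12, 14, 0], [-12, -16, 14, 0], [-15, -20, 14, 0], [-18, -24, 14, 0], [-20, -28, 14, 0], [-22, -32, 14, 0], [-24, -35, 14, 0], [-24, -35, 14, 0], [-24, -35, 14, 0]])

```text
time: 28.32
ee_pos: [0.4487, -0.2937, 0.2616]
tcp_rot: [-180.0, 0.1, 97.6]
wrist_force: [0.0, 0.2, 0.0]
opening: 0.0001
grasp_force: 0.0
```

Run:
```python
from h import *
t=camera("top")[:,:,::-1]; s=camera("side")[:,:,::-1]
A=cv2.resize(t[105:235,180:300],None,fx=3.3,fy=3.3,interpolation=cv2.INTER_CUBIC)
A0=cv2.resize(cv2.imread("pics/top0.png")[105:235,180:300],None,fx=3.3,fy=3.3,interpolation=cv2.INTER_CUBIC)
d=cv2.absdiff(t,cv2.imread("pics/top0.png")).max(2)[105:235,180:300]; print("maxdiff",d.max(),(d>60).sum())
cv2.imwrite("pics/c8.png",np.hstack([A,A0])); o=get_obs(); print(o["time"],o["ee_pos"],o["wrist_force"])
```

```text
maxdiff 28 0
28.4167 [ 0.45074939 -0.29099837  0.26149525] [-0.5508416   0.2194977   0.25979581]
```

View pics/c8.png

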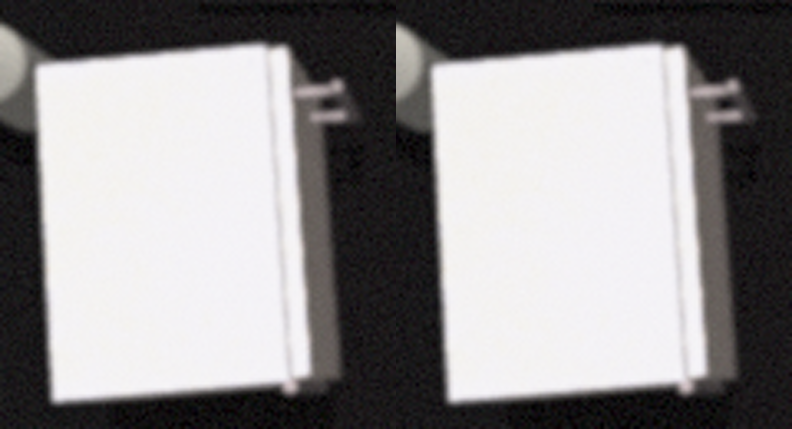

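The door now matches its shut position at the start (left panel now, right panel then): the handle is at (341,86) in both, and the largest pixel difference is 28. The catch has it home.

```bash
python3 -c "
from workcell import *
print(job_done())"
```

```text
the job is handed in; nothing more can be done
None
```

I opened the door, set the jar upright in its rack and pushed the door shut until the catch took it, then handed the job in at about 28 s; the hand-in returned no verdict, and the jar was last seen upright in the rack shortly before the door closed.

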